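# Find the blind hole of a spacer sleeve by feel and hold it hole-up

### The arm

A 7-joint arm with a two-finger parallel gripper is mounted at the origin on a cart in front of the work surface, level with it; the furniture and walls round the work are solid. World frame = base frame: x ahead of the robot, y to its left, z up, the work surface at z = 0. Lengths are in m, angles in rad, forces in N, time in s.
With the tool pointing down it reaches from about 0.425 to 0.975 m from the base axis. Payload 16.7 kg.
Tool frame: the origin (TCP) lies at the very end of the fingers, on their centre line; the grasp point (between the pads) lies 19 mm behind it; z points along the fingers, y is the line along which they close (so a half turn about z gives the same grasp; the last joint's range is limited). The gripper opens to 85 mm and grips with 20 to 120 N. Pads are 22 mm wide; open, the fingers measure 114 mm over their backs; the gripper's body (76 mm by 85 mm) begins 54 mm behind the grasp point. The pads swing forward as they close: fully open they stand 13 mm farther back than shut.
Start: joints at [-1.385, 0.426, 0.074, 1.606, -0.034, 1.111, -0.067], TCP at [0.222, 0.637, 0.231] pointing down, gripper open.
Joint ranges: [-2.85, 2.85], [-0.5, 2.14], [-1.23, 1.37], [0.21, 2.46], [-1.02, 4.16], [0.16, 2.05], [-2.73, 2.73]. Speed limits (rad/s): [1.89, 1.89, 2.39, 2.39, 3.01, 3.01, 3.01].

### API

Orientations are given as a 3x3 rotation matrix whose columns are the frame's x, y, z axes.
In Python, from plant import robot gives the robot as it stands.
- The arm moves only by the tool move_arm, never from a script. Its argument "targets" is a list that holds one entry, the list of rows, each a list of 7 numbers: the turn, a rotation vector about the tool's x, y, z in units of 180 degrees (1.0 is 180 degrees), then the shift along the tool's x, y, z in units of 20 mm (1.0 is 20 mm), then the opening, from 0 (shut) to 1 (fully open). In form: [[[wx, wy, wz, tx, ty, tz, jaw], ...]]. A call has 1 to 5 rows; each row shifts and turns the commanded pose from where the row before left it, along the tool's axes as they then stand; what a row does not reach is not made up. A row lasts 1/8 s, in which the tool goes at most 62.5 mm and 10.7 degrees, less where a joint would pass 70% of its speed; a pose out of reach is approached as far as the arm can. A call with a number of a shift or a turn outside -1 to 1 is refused whole. A call with a gripper value outside its range is refused whole. The fingers move at their own pace and stop on an object; "newtons" is the grip in N (left out, the last holds). Time passes only in rows, so rows that do not move let the fingers close. It gives the time, the measured TCP pose, the force, the opening and the grip force at its end, in the units of the state.
- robot.get_obs(): the state, without advancing time (a new reading comes with each control period).
- robot.read_camera(name): name is "scene" or "top" or "wrist"; returns (picture, depth): 400x640x3 uint8, red, green, blue; 400x640 float32, m along the optical axis (not along the pixel's ray), 0 where there is no reading.
- robot.camera_info(name): a dict with "fx", "fy", "cx", "cy" (pixels), "R" (3x3) and "t" (3): a world point X has camera coordinates R X + t. Camera axes: x right, y down, z forward; pixel columns grow to the right and rows downward; lengths in m; the calibration is good to about 2 mm. A picture is of the moment at which its call begins: read the wrist's pose just before it. camera_info takes no time and is no camera call; for the wrist camera it gives the pose at the moment of the call.
- robot.sign_off(): hands the job in; it is judged then, once.
The state is a dict: "clock": time; "q": joint angles; "qvel": joint speeds; "tau": joint torques, N m; "eef_pos": TCP position; "eef_rot": TCP orientation; "force": force on the tool from outside, world axes, zero at the start; "wrist_torque": the same for the moment, N m; "gripper_width": finger opening in m; "grasp_force": force on a finger pad.
Only numpy, scipy, OpenCV 4.12 (cv2) and the standard library are available. Lean on these libraries where they do the work, as an engineer would, in place of code of your own. Each camera call takes 0.05 s, during which the arm holds its last target. There are 200 camera calls.

### The job

Pull the drawer of the small blue-fronted cabinet wide open by its handle and take out the square aluminium sleeve; only one of its two ends has a hole, so find it by feel: gently offer the ends to a level pin of the green feeler stand until the hole slides well onto the pin, at least halfway along it. Then draw the sleeve off and turn it over in the air so that the hole faces straight up, and finish the program still holding it there in the gripper, still, about 20 cm or more above the bench. Leave the loupe, the watch dial, the glass dome and the yellow oil cup where they are.

Things in the scene. Friction and masses are not known exactly. Their poses are not given: they have to be found in the camera images.
- tool_cab: Small fixed grey cabinet with a blue drawer front, 240 deep x 180 wide x 75 high, standing on the bench at an angle of up to 0.2 rad. Origin: centre of its underside; its +x axis points from the drawer front to the back (roughly away from the robot), z up. Its top plate begins 105 mm in front of the origin and is 12 mm thick.
- tool_cab_drawer0 (a joint): How far the drawer is out, in m: 0 shut (starts up to 0.02 ajar), about 0.165 at the stop; it slides along the cabinet's -x axis against about 1 N and stays where left. 0.145 is wide open and gives room for fingers round the sleeve (0.10 is the least that counts). Its inner floor lies 22 mm above the bench; inside it is 195 deep and 138 wide, with walls reaching 53 mm above the bench (front panel 63).
- tool_cab_drawer0_handle (a point): Middle of the drawer's steel bar handle, 41 mm above the bench: a round level bar, 11 mm thick and 100 long, 35 mm off the drawer front and along the cabinet's y axis, with a stub to the front near each end (38 mm from the middle). Can be pinched from above with one finger in the gap. It moves with the drawer.
- sleeve: Loose square aluminium sleeve, 34 x 34 across, 48 long, 0.10 to 0.21 kg, lying in the drawer at any angle. Origin: its centre. Its x axis runs along its length; y, z square to its sides. In the middle of ONE end (+24 or -24 mm along x) is a blind hole, 22 mm wide, 32 deep; the other end is solid with a dark spot of that size. Which end is drilled is not told: feel it on a pin.
- stand: Fixed feeler stand: green post (30 x 20 mm, 85 high) on a dark base plate (80 x 70 x 12 mm), turned by up to 0.25 rad. Two level steel pins, 12 mm thick with round tips, stand out of the post 65 mm above the bench, one along its +y axis, one along -y, each 30 long (the post's faces are 10 mm from its middle). Origin: centre of the base's underside; z up.
- pin_left (a point): Tip of the pin that points along the stand's +y axis (to the left), 40 mm from the stand's middle, 65 mm above the bench.
- pin_right (a point): Tip of the pin that points along the stand's -y axis (to the right), 40 mm from the stand's middle, 65 mm above the bench.
- loupe: Bystander: black watchmaker's loupe, 35 mm across, 29 high. Origin: centre of its underside.
- dial: Bystander: round watch dial in a metal ring, 34 mm across, 5 thick. Origin: centre of its underside.
- dome: Bystander: clear dust dome with a knob, 62 mm across, 34 high. Origin: centre of its underside.
- yellow_cup: Bystander: small oil cup with a yellow lid, 27 mm across, 23 high. Origin: centre of its underside.
Not all that is in view belongs to the job. Of the things that look like the stand, the smaller one is meant.

How it is judged:
On the way, in this order (a step that is already met when the one before it is completed fails the run):
1. the drawer is pulled open by at least 100 mm (value of joint tool_cab_drawer0 above 0.1 m), for 0.2 s.
2. either pin is well inside the sleeve's hole (its tip within 12 mm of the sleeve's centre) (distance between any of pin_left, pin_right and sleeve below 0.012 m), for 0.2 s.
At the end, for the whole second after the job is handed in: The sleeve is held between the fingers, at rest, its centre at least 150 mm above the bench, its hole facing up within 0.25 rad (14 degrees) of vertical, and touches neither the stand nor the cabinet (angle between sleeve's own x axis and vertical below 0.25 rad and height (world z) of sleeve above 0.15 m and contact force between the fingers and sleeve above 2 N and linear speed of sleeve below 0.02 m/s and angular speed of sleeve below 0.2 rad/s and contact force between sleeve and stand below 0.5 N and contact force between sleeve and tool_cab below 0.5 N); the arm keeps its last pose, push and grip.
It fails at once if a bystander (loupe, dial, dome, yellow cup) is shifted by more than 20 mm (distance of any of loupe, dial, dome, yellow_cup from where it was at the start of the episode above 0.02 m).
It fails at once if the sleeve is pressed on the feeler stand with more than 30 N (contact force between sleeve and stand above 30 N).
It also fails if it takes over 61 s, if anything falls off the work surface, if the arm or the gripper's body presses on something with over 40 N, if the wrist force passes 120 N, or if a joint passes its speed limit or range.

## Working session

There is one attempt and no reset: what is moved stays moved. The work goes in short steps, Python scripts to look and compute and a tool call to move; the robot and the scene stay as the last step left them, time stands still between calls to the robot, and variables do not carry over. Pictures are saved under pics/ and viewed, at most 10 in all, crops included, and the job is handed in when it is done.

Besides the shell and the picture viewer there is one more tool, called as a command line: name --argument value ..., lists and objects as JSON in quotes. move_arm: Moves the arm, as the interface text tells. Its arguments: {"type":"object","properties":{"targets":{"type":"array","items":{"type":"array","items":{"type":"array","items":{"type":"number"}}}},"newtons":{"type":"number"}},"required":["targets"]}

```bash
mkdir -p pics; ls
cat > h.py <<'E'
import numpy as np, cv2
from plant import robot
def cam(n):
    i=robot.camera_info(n); im,d=robot.read_camera(n); return i,im,d
def world(i,d,u,v):
    z=d[v,u]; c=np.stack([(u-i['cx'])/i['fx']*z,(v-i['cy'])/i['fy']*z,z],-1)
    return (c-i['t'])@np.array(i['R'])
def ray(i,u,v,h):
    R=np.array(i['R']); o=-R.T@i['t']; r=R.T@np.array([(u-i['cx'])/i['fx'],(v-i['cy'])/i['fy'],1]); return o+r*(h-o[2])/r[2]
def save(n,im): cv2.imwrite('pics/'+n,cv2.cvtColor(im,cv2.COLOR_RGB2BGR))
E
python3 - <<'E'
from h import *
for n in ['top','scene']:
    i,im,d=cam(n); save(n+'0.png',im); np.savez(n+'0.npz',im=im,d=d,**{k:np.array(v) for k,v in i.items()})
    print(n,i)
o=robot.get_obs();print(o['clock'],o['eef_pos'],o['eef_rot'],o['force'],o['gripper_width'])
E
```

```text
pics
top {'fx': 443.1706416723895, 'fy': 443.1706416723895, 'cx': 318.00338866152407, 'cy': 199.88272273776533, 'R': array([[ 0.01451614, -0.99963561,  0.022758  ],
       [-0.99472657, -0.01674848, -0.10118572],
       [ 0.10153001, -0.02116917, -0.99460722]]), 't': array([-0.28123015,  0.53975473,  1.46512088])}
scene {'fx': 439.5983056096088, 'fy': 439.5983056096088, 'cx': 326.6472813792928, 'cy': 200.58838125583733, 'R': array([[ 0.6401689 , -0.76780525, -0.02566859],
       [-0.34857245, -0.26052783, -0.90034577],
       [ 0.68460282,  0.58532072, -0.43441757]]), 't': array([-0.54757338,  0.18968402,  1.12879408])}
0.1 [0.22235693 0.63692227 0.23067225] [[-9.44125688e-01  3.29585501e-01 -2.87776574e-04]
 [ 3.29585611e-01  9.44125014e-01 -1.13252620e-03]
 [-1.01567152e-04 -1.16409409e-03 -9.99999317e-01]] [ 0.02404515 -0.54942951  0.52385104] 0.08537530196803772
```

View pics/top0.png

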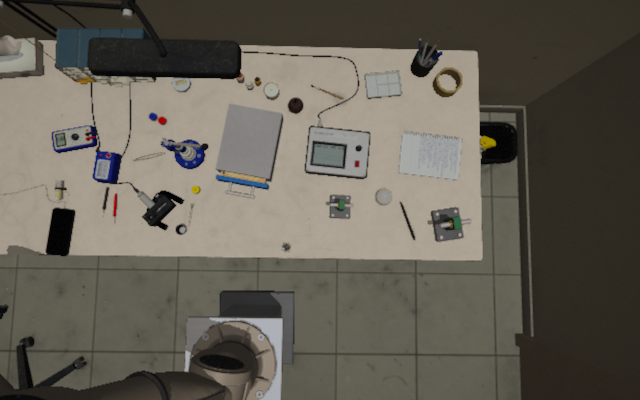

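View pics/scene0.png

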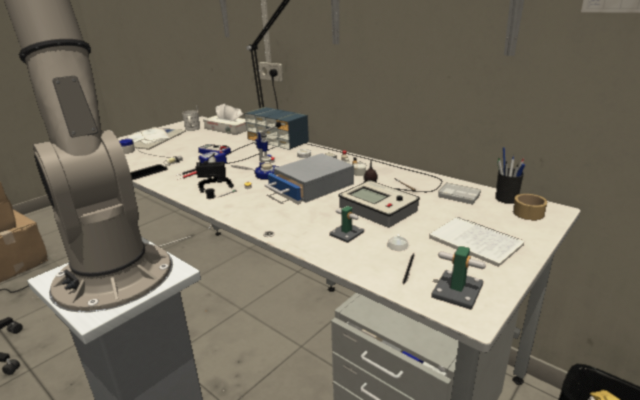

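The top view shows the cabinet at about (250,145), with its blue front at (242,182) and handle at (240,193). The small stand is at (340,206), the dome at (384,197), the yellow cup at (196,189), the loupe at (181,229) and the dial at (286,247). The bigger look-alike stand is at (448,224).

Run:
```python
from h import *
z=np.load('top0.npz'); i={k:z[k] for k in z}; im,d=z['im'],z['d']
vv,uu=np.mgrid[0:400,0:640]; P=world(i,d,uu,vv); hsv=cv2.cvtColor(im,cv2.COLOR_RGB2HSV)
def box(u0,v0,u1,v1):
    m=np.zeros(d.shape,bool); m[v0:v1,u0:u1]=1; return m
def rep(n,m):
    p=P[m]; r=cv2.minAreaRect((p[:,:2]*1000).astype(np.float32)); print(n,m.sum(),'med',np.median(p,0).round(4),'z',p[:,2].min().round(3),p[:,2].max().round(3),'rect',np.round(r[0]),np.round(r[1]),round(r[2],1))
rep('cabtop',box(210,95,290,200)&(P[...,2]>.068)&(P[...,2]<.085)&(hsv[...,1]<60))
blue=box(210,165,290,205)&(hsv[...,0]>95)&(hsv[...,0]<125)&(hsv[...,1]>120)&(hsv[...,2]>60)
rep('blue',blue)
rep('handle',box(220,186,262,202)&(P[...,2]>.03)&(P[...,2]<.05)&~blue)
rep('base',box(325,190,356,222)&(P[...,2]>.007)&(P[...,2]<.02))
rep('stand>30',box(325,190,356,222)&(P[...,2]>.03))
rep('post',box(325,190,356,222)&(P[...,2]>.076))
for n,b in dict(loupe=(174,222,189,237),dial=(278,240,294,254),dome=(373,186,396,208),cup=(189,183,203,196)).items(): rep(n,box(*b)&(P[...,2]>.003))
```

```text
cabtop 3640 med [ 0.7327 -0.0419  0.076 ] z 0.068 0.085 rect [726. -40.] [181. 244.] 80.7
blue 229 med [ 0.5972 -0.0204  0.0624] z 0.027 0.073 rect [598. -19.] [171.  13.] 80.7
handle 108 med [ 0.5609 -0.0159  0.0461] z 0.039 0.05 rect [566. -13.] [38. 98.] 1.3
base 362 med [ 0.5161 -0.3451  0.013 ] z 0.007 0.02 rect [ 527. -347.] [103.  99.] 1.0
stand>30 130 med [ 0.5263 -0.3489  0.0752] z 0.04 1.518 rect [ 480. -297.] [ 57. 200.] 41.6
post 61 med [ 0.5262 -0.347   0.0859] z 0.076 1.518 rect [ 473. -298.] [ 40. 194.] 42.9
loupe 121 med [0.4399 0.1873 0.0083] z 0.003 0.033 rect [440. 188.] [49. 47.] 89.6
dial 97 med [ 0.3846 -0.167   0.0051] z 0.003 1.518 rect [ 386. -191.] [ 44. 101.] 0.8
dome 297 med [ 0.5622 -0.4972  0.0171] z 0.003 1.518 rect [ 508. -382.] [ 94. 354.] 24.5
cup 85 med [0.5745 0.1414 0.017 ] z 0.003 1.518 rect [501. -40.] [455.  48.] 67.6
```

```bash
cat >> h.py <<'E'
from scipy.spatial.transform import Rotation as Ro
def down(yaw):  # tool pointing down, tool y at world angle yaw (deg)
    a=np.radians(yaw); y=np.array([np.cos(a),np.sin(a),0]); z=np.array([0,0,-1.]); return np.stack([np.cross(y,z),y,z],1)
def plan(p,R,jaw,lim=1.0,p0=None,R0=None,mn=1):
    """rows (turn/180deg, shift/20mm) from the present pose to p,R, in equal world shifts"""
    o=robot.get_obs(); p0=np.array(o['eef_pos']) if p0 is None else p0; R0=np.array(o['eef_rot']) if R0 is None else R0
    w=Ro.from_matrix(R0.T@R).as_rotvec(); n=max(mn,int(np.ceil(np.degrees(np.linalg.norm(w))/10.2)))
    while True:
        rows=[];pc=p0.copy();Rc=R0.copy(); dR=Ro.from_rotvec(w/n).as_matrix()
        for k in range(n):
            t=Rc.T@((p-pc)/(n-k))/.02; r=np.r_[np.round(w/n/np.pi,3),np.round(t,2),jaw]; rows.append(r)
            pc=pc+Rc@r[3:6]*.02; Rc=Rc@Ro.from_rotvec(r[:3]*np.pi).as_matrix()
        if np.abs(np.array(rows)[:,3:6]).max()<=lim: break
        n+=1
    for k in range(0,n,5): print('[['+','.join('['+','.join('%g'%x for x in r)+']' for r in rows[k:k+5])+']]')
    return pc,Rc
def st():
    o=robot.get_obs(); print(round(o['clock'],2),'p',np.round(o['eef_pos'],4),'F',np.round(o['force'],1),'w',round(o['gripper_width'],4),'g',round(o['grasp_force'],1),'y',np.round(o['eef_rot'][:,1],3),'z',np.round(o['eef_rot'][:,2],3)); return o
E
python3 - <<'E'
from h import *
z=np.load('top0.npz'); i={k:z[k] for k in z}; vv,uu=np.mgrid[0:400,0:640]; P=world(i,z['d'],uu,vv)
for y0 in np.arange(0,.7,.1):
    m=(P[...,0]>.2)&(P[...,0]<.7)&(P[...,1]>y0)&(P[...,1]<y0+.1); print(y0.round(1),P[m][:,2].max().round(3))
plan(np.array([.49,-.01,.22]),down(-9.3),.3)
E
```

```text
0.0 0.241
0.1 0.219
0.2 0.164
0.3 0.101
0.4 0.058
0.5 0.31
0.6 0.031
[[[-0,0,0.013,-0.67,-0.75,0.02,0.3],[-0,0,0.013,-0.7,-0.72,0.02,0.3],[-0,0,0.013,-0.72,-0.69,0.02,0.3],[-0,0,0.013,-0.75,-0.66,0.02,0.3],[-0,0,0.013,-0.78,-0.63,0.02,0.3]]]
[[[-0,0,0.013,-0.8,-0.6,0.02,0.3],[-0,0,0.013,-0.83,-0.56,0.02,0.3],[-0,0,0.013,-0.85,-0.53,0.02,0.3],[-0,0,0.013,-0.87,-0.49,0.02,0.3],[-0,0,0.013,-0.89,-0.46,0.01,0.3]]]
[[[-0,0,0.013,-0.91,-0.42,0.02,0.3],[-0,0,0.013,-0.92,-0.38,0.01,0.3],[-0,0,0.013,-0.94,-0.35,0.02,0.3],[-0,0,0.013,-0.95,-0.31,0.01,0.3],[-0,0,0.013,-0.96,-0.27,0.02,0.3]]]
[[[-0,0,0.013,-0.97,-0.23,0.01,0.3],[-0,0,0.013,-0.98,-0.19,0.02,0.3],[-0,0,0.013,-0.99,-0.15,0.01,0.3],[-0,0,0.013,-0.99,-0.11,0.02,0.3],[-0,0,0.013,-1,-0.07,0.01,0.3]]]
[[[-0,0,0.013,-1,-0.02,0.02,0.3],[-0,0,0.013,-1,0.02,0.01,0.3],[-0,0,0.013,-1,0.06,0.02,0.3],[-0,0,0.013,-1,0.1,0.01,0.3],[-0,0,0.013,-0.99,0.14,0.02,0.3]]]
[[[-0,0,0.013,-0.98,0.18,0.01,0.3],[-0,0,0.013,-0.98,0.22,0.02,0.3],[-0,0,0.013,-0.97,0.26,0.01,0.3],[-0,0,0.013,-0.95,0.3,0.02,0.3],[-0,0,0.013,-0.94,0.33,0.01,0.3]]]
[[[-0,0,0.013,-0.93,0.37,0.02,0.3],[-0,0,0.013,-0.91,0.41,0.01,0.3],[-0,0,0.013,-0.89,0.45,0.02,0.3],[-0,0,0.013,-0.88,0.48,0.01,0.3],[-0,0,0.013,-0.85,0.52,0.02,0.3]]]
```

move_arm --targets '[[[0, 0, 0.013, -0.67, -0.75, 0.02, 0.3], [0, 0, 0.013, -0.7, -0.72, 0.02, 0.3], [0, 0, 0.013, -0.72, -0.69, 0.02, 0.3], [0, 0, 0.013, -0.75, -0.66, 0.02, 0.3], [0, 0, 0.013, -0.78, -0.63, 0.02, 0.3]]]'

```text
clock: 0.72
eef_pos: [0.2613, 0.5433, 0.2294]
eef_rot: [[-0.856, 0.517, 0.0], [0.517, 0.856, 0.0], [0.0, 0.0, -1.0]]
force: [0.2, 0.9, -0.5]
gripper_width: 0.0253
grasp_force: 0.0
```

move_arm --targets '[[[0, 0, 0.013, -0.8, -0.6, 0.02, 0.3], [0, 0, 0.013, -0.83, -0.56, 0.02, 0.3], [0, 0, 0.013, -0.85, -0.53, 0.02, 0.3], [0, 0, 0.013, -0.87, -0.49, 0.02, 0.3], [0, 0, 0.013, -0.89, -0.46, 0.01, 0.3]]]'

```text
clock: 1.35
eef_pos: [0.2995, 0.451, 0.2275]
eef_rot: [[-0.734, 0.679, -0.0], [0.679, 0.734, -0.0], [0.0, -0.0, -1.0]]
force: [0.5, 0.5, -0.2]
gripper_width: 0.0257
grasp_force: 0.0
```

move_arm --targets '[[[0, 0, 0.013, -0.91, -0.42, 0.02, 0.3], [0, 0, 0.013, -0.92, -0.38, 0.01, 0.3], [0, 0, 0.013, -0.94, -0.35, 0.02, 0.3], [0, 0, 0.013, -0.95, -0.31, 0.01, 0.3], [0, 0, 0.013, -0.96, -0.27, 0.02, 0.3]]]'

```text
clock: 1.98
eef_pos: [0.3375, 0.3586, 0.2259]
eef_rot: [[-0.581, 0.814, -0.0], [0.814, 0.581, 0.0], [0.0, -0.0, -1.0]]
force: [-0.0, 0.4, 0.3]
gripper_width: 0.0256
grasp_force: 0.0
```

move_arm --targets '[[[0, 0, 0.013, -0.97, -0.23, 0.01, 0.3], [0, 0, 0.013, -0.98, -0.19, 0.02, 0.3], [0, 0, 0.013, -0.99, -0.15, 0.01, 0.3], [0, 0, 0.013, -0.99, -0.11, 0.02, 0.3], [0, 0, 0.013, -1, -0.07, 0.01, 0.3]]]'

```text
clock: 2.6
eef_pos: [0.3755, 0.2661, 0.2245]
eef_rot: [[-0.404, 0.915, -0.0], [0.915, 0.404, -0.0], [-0.0, -0.0, -1.0]]
force: [-0.1, 0.1, 0.2]
gripper_width: 0.0256
grasp_force: 0.0
```

Works in sequence with no error. I'll continue.

move_arm --targets '[[[0, 0, 0.013, -1, -0.02, 0.02, 0.3], [0, 0, 0.013, -1, 0.02, 0.01, 0.3], [0, 0, 0.013, -1, 0.06, 0.02, 0.3], [0, 0, 0.013, -1, 0.1, 0.01, 0.3], [0, 0, 0.013, -0.99, 0.14, 0.02, 0.3]]]'

```text
clock: 3.22
eef_pos: [0.4141, 0.1738, 0.2229]
eef_rot: [[-0.21, 0.978, 0.0], [0.978, 0.21, -0.0], [-0.0, 0.0, -1.0]]
force: [0.5, 0.7, 0.1]
gripper_width: 0.0256
grasp_force: 0.0
```

move_arm --targets '[[[0, 0, 0.013, -0.98, 0.18, 0.01, 0.3], [0, 0, 0.013, -0.98, 0.22, 0.02, 0.3], [0, 0, 0.013, -0.97, 0.26, 0.01, 0.3], [0, 0, 0.013, -0.95, 0.3, 0.02, 0.3], [0, 0, 0.013, -0.94, 0.33, 0.01, 0.3]]]'

```text
clock: 3.85
eef_pos: [0.4525, 0.0815, 0.2215]
eef_rot: [[-0.007, 1.0, -0.0], [1.0, 0.007, -0.0], [-0.0, -0.0, -1.0]]
force: [0.6, 0.1, -0.1]
gripper_width: 0.0257
grasp_force: 0.0
```

move_arm --targets '[[[0, 0, 0.013, -0.93, 0.37, 0.02, 0.3], [0, 0, 0.013, -0.91, 0.41, 0.01, 0.3], [0, 0, 0.013, -0.89, 0.45, 0.02, 0.3], [0, 0, 0.013, -0.88, 0.48, 0.01, 0.3], [0, 0, 0.013, -0.85, 0.52, 0.02, 0.3]]]'

```text
clock: 4.47
eef_pos: [0.4906, -0.0109, 0.2199]
eef_rot: [[0.196, 0.981, -0.0], [0.981, -0.196, -0.0], [-0.0, -0.0, -1.0]]
force: [0.0, -0.2, -0.4]
gripper_width: 0.0258
grasp_force: 0.0
```

Run:
```python
from h import *
st()
i,im,d=cam('wrist'); save('w1.png',im); np.savez('w1.npz',im=im,d=d,**{k:np.array(v) for k,v in i.items()})
print(i['t'],-np.array(i['R']).T@i['t'])
```

```text
4.47 p [ 0.4906 -0.0109  0.2199] F [ 0.  -0.2 -0.4] w 0.0258 g 0.0 y [ 0.981 -0.196 -0.   ] z [-0. -0. -1.]
[-0.48351334  0.04369396  0.39690753] [0.50675501 0.06838628 0.36297737]
```

View pics/w1.png

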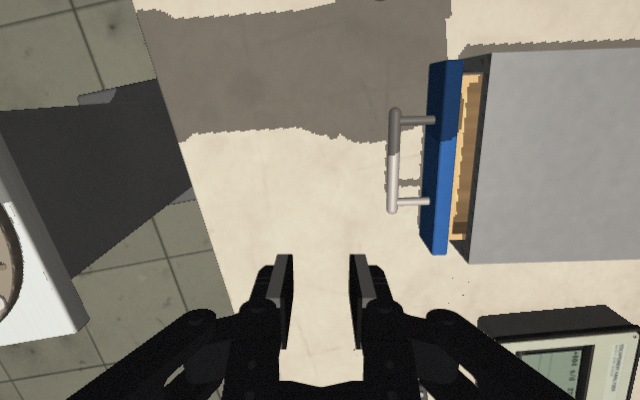

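The wrist view shows the handle bar running from (395,108) to (392,212), with the blue front to its right (column 425–455). The drawer is slightly ajar.

Run:
```python
from h import *
z=np.load('w1.npz'); i={k:z[k] for k in z}
a,b=ray(i,395,108,.042),ray(i,392,212,.042); print(a,b,np.linalg.norm(a-b),(a+b)/2)
u=np.array([394,393,393,392,450,437,500,480]);v=np.array([130,150,170,190,100,200,100,240]);print(world(i,z['d'],u,v).round(4))
d=(a-b)/np.linalg.norm(a-b); print('yaw',np.degrees(np.arctan2(-d[0],d[1])))
```

```text
[0.5679599  0.03756859 0.042     ] [ 0.55227144 -0.05956498  0.042     ] 0.09839236831674861 [ 0.56011567 -0.0109982   0.042     ]
[[ 0.5637  0.0193  0.0469]
 [ 0.5604  0.0017  0.0469]
 [ 0.5578 -0.0165  0.048 ]
 [ 0.5544 -0.0355  0.0474]
 [ 0.6098  0.0369  0.0616]
 [ 0.5909 -0.048   0.0622]
 [ 0.6435  0.0307  0.0761]
 [ 0.6216 -0.0884  0.0754]]
yaw -9.17485523091385
```

Run:
```python
from h import *
R=down(-9.2); p,R1=plan(np.array([.56,-.011,.12]),R,.3); print(); plan(np.array([.56,-.011,.024]),R,.3,p0=p,R0=R1)
```

```text
[[[0,0,-0.003,0.16,0.67,1,0.3],[0,0,-0.003,0.15,0.67,1,0.3],[0,0,-0.003,0.15,0.67,1,0.3],[0,0,-0.003,0.14,0.67,1,0.3],[0,0,-0.003,0.13,0.67,1,0.3]]]

[[[0,0,0,-0,0,0.96,0.3],[0,0,0,-0,0,0.96,0.3],[0,0,0,-0,0,0.96,0.3],[0,0,0,-0,0,0.96,0.3],[0,0,0,-0,0,0.96,0.3]]]
```

move_arm --targets '[[[0, 0, -0.003, 0.16, 0.67, 1, 0.3], [0, 0, -0.003, 0.15, 0.67, 1, 0.3], [0, 0, -0.003, 0.15, 0.67, 1, 0.3], [0, 0, -0.003, 0.14, 0.67, 1, 0.3], [0, 0, -0.003, 0.13, 0.67, 1, 0.3]]]'

```text
clock: 5.15
eef_pos: [0.5593, -0.0074, 0.119]
eef_rot: [[0.147, 0.989, -0.0], [0.989, -0.147, -0.0], [-0.0, -0.0, -1.0]]
force: [-0.4, -0.6, 0.4]
gripper_width: 0.0252
grasp_force: 0.0
```

move_arm --targets '[[[0, 0, 0, 0, 0, 0.96, 0.3], [0, 0, 0, 0, 0, 0.96, 0.3], [0, 0, 0, 0, 0, 0.96, 0.3], [0, 0, 0, 0, 0, 0.96, 0.3], [0, 0, 0, 0, 0, 0.96, 0.3]]]'

```text
clock: 5.78
eef_pos: [0.5586, -0.0069, 0.0227]
eef_rot: [[0.147, 0.989, 0.0], [0.989, -0.147, 0.0], [0.0, 0.0, -1.0]]
force: [-0.6, -0.0, 0.3]
gripper_width: 0.0258
grasp_force: 0.0
```

move_arm --targets '[[[0, 0, 0, 0, 0, 0, 0], [0, 0, 0, 0, 0, 0, 0], [0, 0, 0, 0, 0, 0, 0], [0, 0, 0, 0, 0, 0, 0]]]' --newtons 40

```text
clock: 6.28
eef_pos: [0.5567, -0.0069, 0.0226]
eef_rot: [[0.147, 0.989, -0.004], [0.989, -0.147, -0.001], [-0.001, -0.004, -1.0]]
force: [1.5, -0.6, -35.3]
gripper_width: 0.0094
grasp_force: 38.7
```

move_arm --targets '[[[0, 0, 0, 0, -0.3, 0.05, 0], [0, 0, 0, 0.01, -0.8, 0, 0], [0, 0, 0, 0.01, -0.9, 0, 0], [0, 0, 0, 0.01, -1, 0, 0], [0, 0, 0, 0.01, -1, 0, 0]]]'

```text
clock: 6.9
eef_pos: [0.4778, 0.0061, 0.0225]
eef_rot: [[0.146, 0.989, -0.002], [0.989, -0.146, 0.0], [-0.0, -0.002, -1.0]]
force: [2.6, 3.6, -31.1]
gripper_width: 0.0095
grasp_force: 39.0
```

move_arm --targets '[[[0, 0, 0, 0.01, -1, 0, 0], [0, 0, 0, 0.01, -1, 0, 0], [0, 0, 0, 0.01, -0.6, 0, 0], [0, 0, 0, 0.01, -0.4, 0, 0], [0, 0, 0, 0, 0, 0, 0]]]'

```text
clock: 7.52
eef_pos: [0.4182, 0.016, 0.0226]
eef_rot: [[0.146, 0.989, -0.003], [0.989, -0.146, 0.001], [0.0, -0.003, -1.0]]
force: [-0.3, 5.5, -38.3]
gripper_width: 0.0094
grasp_force: 38.7
```

move_arm --targets '[[[0, 0, 0, 0, 0, 0, 0.3], [0, 0, 0, 0, 0, 0, 0.3], [0, 0, 0, 0, 0, -0.5, 0.3], [0, 0, 0, 0, 0, -1, 0.3], [0, 0, 0, 0, 0, -1, 0.3]]]'

```text
clock: 8.15
eef_pos: [0.4206, 0.0149, 0.0742]
eef_rot: [[0.147, 0.989, 0.0], [0.989, -0.147, -0.0], [0.0, 0.0, -1.0]]
force: [1.0, 0.3, 0.6]
gripper_width: 0.0256
grasp_force: 0.0
```

move_arm --targets '[[[0, 0, 0, 0, 0, -1, 1], [0, 0, 0, -0.5, 0, -1, 1], [0, 0, 0, -0.5, 0.6, -1, 1], [0, 0, 0, -0.5, 0.6, -1, 1], [0, 0, 0, -0.5, 0.6, -1, 1]]]'

```text
clock: 8.78
eef_pos: [0.4505, -0.0304, 0.1744]
eef_rot: [[0.147, 0.989, 0.001], [0.989, -0.147, 0.0], [0.001, 0.001, -1.0]]
force: [0.7, -0.3, -0.1]
gripper_width: 0.0855
grasp_force: 0.0
```

Run:
```python
from h import *
st()
i,im,d=cam('wrist'); save('w2.png',im); np.savez('w2.npz',im=im,d=d,**{k:np.array(v) for k,v in i.items()})
```

```text
8.78 p [ 0.4505 -0.0304  0.1744] F [ 0.7 -0.3 -0.1] w 0.0855 g 0.0 y [ 0.989 -0.147  0.001] z [ 0.001  0.    -1.   ]
```

View pics/w2.png

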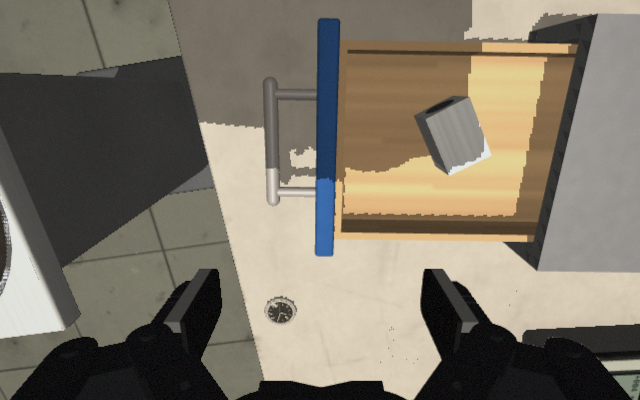

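The drawer is open and the dial sits at (280,310). The sleeve is at about (453,136), its axis running from the upper end near (442,105), which shows a dark spot or hole, to the lower end near (470,165). I'll use depth to get its top face.

Run:
```python
from h import *
z=np.load('w2.npz'); i={k:z[k] for k in z}; d=z['d']
print(-np.array(i['R']).T@i['t'], np.array(i['R'])[2])
vv,uu=np.mgrid[0:400,0:640]; P=world(i,d,uu,vv)
b=np.zeros(d.shape,bool); b[85:190,400:505]=1
m=b&(P[...,2]>.053)&(P[...,2]<.062); p=P[m]; print(m.sum(),np.median(p,0))
r=cv2.minAreaRect((p[:,:2]*1000).astype(np.float32)); print(r, cv2.boxPoints(r).round())
fl=b&(P[...,2]<.03); print('floor',np.median(P[fl][:,2]))
# drawer front
f=(P[...,2]>.058)&(P[...,2]<.068); f[:, :300]=0; f[:,350:]=0; q=P[f]; print('front',cv2.minAreaRect((q[:,:2]*1000).astype(np.float32)))
im=z['im'][80:190,395:515].copy(); im=cv2.resize(im,None,fx=5,fy=5,interpolation=cv2.INTER_CUBIC); save('c2.png',im)
```

```text
[0.46254964 0.04947695 0.31755325] [-0.04571858 -0.31078764 -0.94937919]
3084 [5.58002689e-01 1.43636944e-04 5.65480131e-02]
((558.4539184570312, -1.2393341064453125), (34.60874938964844, 48.97243881225586), 18.914316177368164) [[534.  16.]
 [550. -30.]
 [583. -19.]
 [567.  28.]]
floor 0.022584194554204486
front ((459.8416748046875, 5.231285095214844), (173.93772888183594, 15.012496948242188), 80.58904266357422)
```

View pics/c2.png

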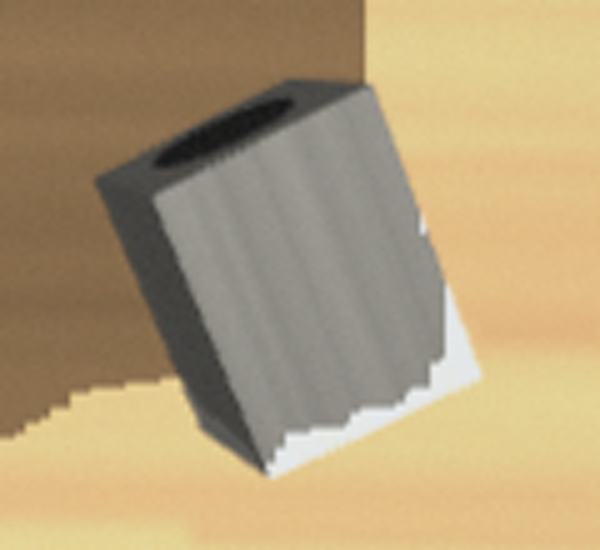

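The crop shows a dark ellipse on the +y end at crop (225,130), which could be the hole or the painted spot. The depth rectangle is 34.6 × 49 mm with its top at 56.5 mm, matching the sleeve, centred at (0.558,-0.001).

Run:
```python
from h import *
z=np.load('w2.npz'); i={k:z[k] for k in z}; d=z['d']; im=z['im']
vv,uu=np.mgrid[0:400,0:640]; P=world(i,d,uu,vv)
a=np.array([-.327,.945]); s=(P[...,:2]-[.5585,-.0012])@a
m=(im.max(-1)<60)&(uu>425)&(uu<456)&(vv>95)&(vv<117); print(m.sum(),'spot along-axis',s[m].round(3)[::6],P[...,2][m].round(3)[::6])
R=down(19); p,R1=plan(np.array([.5585,-.0012,.12]),R,.75); print(); plan(np.array([.5585,-.0012,.027]),R,.75,p0=p,R0=R1)
```

```text
146 spot along-axis [0.024 0.024 0.024 0.024 0.024 0.024 0.025 0.024 0.025 0.024 0.025 0.025
 0.024 0.025 0.024 0.024 0.024 0.024 0.024 0.024 0.024 0.024 0.024 0.024
 0.024] [0.037 0.041 0.039 0.032 0.042 0.034 0.046 0.033 0.046 0.031 0.043 0.03
 0.041 0.03  0.04  0.029 0.041 0.05  0.039 0.049 0.04  0.032 0.043 0.039
 0.042]
[[[0,-0,-0.026,0.38,0.83,0.48,0.75],[0,-0,-0.026,0.31,0.86,0.47,0.75],[0,-0,-0.026,0.24,0.88,0.48,0.75],[0,-0,-0.026,0.17,0.9,0.47,0.75],[0,-0,-0.026,0.1,0.92,0.48,0.75]]]
[[[0,-0,-0.026,0.02,0.92,0.47,0.75]]]

[[[0,0,0.001,0,-0,0.93,0.75],[0,0,0.001,0,-0.01,0.93,0.75],[0,0,0.001,0,-0,0.93,0.75],[0,0,0.001,0,-0.01,0.93,0.75],[0,0,0.001,0.01,-0,0.93,0.75]]]
```

The spot reads flush with the end face. That isn't conclusive, so the pin will decide, and I'll offer the far end first. Grasping now.

move_arm --targets '[[[0, 0, -0.026, 0.38, 0.83, 0.48, 0.75], [0, 0, -0.026, 0.31, 0.86, 0.47, 0.75], [0, 0, -0.026, 0.24, 0.88, 0.48, 0.75], [0, 0, -0.026, 0.17, 0.9, 0.47, 0.75], [0, 0, -0.026, 0.1, 0.92, 0.48, 0.75]]]'

```text
clock: 9.45
eef_pos: [0.5387, -0.0041, 0.1256]
eef_rot: [[-0.26, 0.966, 0.0], [0.966, 0.26, -0.0], [-0.0, 0.0, -1.0]]
force: [0.2, 0.6, -0.2]
gripper_width: 0.064
grasp_force: 0.0
```

move_arm --targets '[[[0, 0, -0.026, 0.02, 0.92, 0.47, 0.75], [0, 0, 0, 0, 0, 0, 0.75]]]'

```text
clock: 9.7
eef_pos: [0.5562, 0.0011, 0.1159]
eef_rot: [[-0.336, 0.942, -0.0], [0.942, 0.336, -0.001], [-0.001, -0.0, -1.0]]
force: [0.4, -0.7, -0.2]
gripper_width: 0.064
grasp_force: 0.0
```

Run:
```python
from h import *
st(); plan(np.array([.5585,-.0012,.027]),down(19),.75)
```

```text
9.7 p [0.5562 0.0011 0.1159] F [ 0.4 -0.7 -0.2] w 0.064 g 0.0 y [ 0.942  0.336 -0.   ] z [-0.    -0.001 -1.   ]
[[[-0,0,0.001,-0.03,0.01,0.89,0.75],[-0,0,0.001,-0.03,0.02,0.89,0.75],[-0,0,0.001,-0.03,0.02,0.89,0.75],[-0,0,0.001,-0.03,0.01,0.89,0.75],[-0,0,0.001,-0.02,0.02,0.88,0.75]]]
```

move_arm --targets '[[[0, 0, 0.001, -0.03, 0.02, 0.89, 0.75], [0, 0, 0.001, -0.03, 0.02, 0.89, 0.75], [0, 0, 0.001, -0.03, 0.02, 0.89, 0.75], [0, 0, 0.001, -0.03, 0.01, 0.89, 0.75], [0, 0, 0.001, -0.02, 0.02, 0.88, 0.75]]]'

```text
clock: 10.32
eef_pos: [0.5583, -0.0011, 0.0257]
eef_rot: [[-0.321, 0.947, -0.0], [0.947, 0.321, -0.0], [-0.0, -0.0, -1.0]]
force: [1.0, 1.3, 0.5]
gripper_width: 0.0643
grasp_force: 0.0
```

move_arm --targets '[[[0, 0, 0, 0, 0, 0, 0], [0, 0, 0, 0, 0, 0, 0], [0, 0, 0, 0, 0, 0, 0], [0, 0, 0, 0, 0, 0, 0], [0, 0, 0, 0, 0, -0.3, 0]]]' --newtons 50

```text
clock: 10.95
eef_pos: [0.5582, -0.0009, 0.0333]
eef_rot: [[-0.321, 0.947, -0.0], [0.947, 0.321, -0.0], [0.0, -0.0, -1.0]]
force: [-0.7, -0.5, -1.3]
gripper_width: 0.033
grasp_force: 50.1
```

move_arm --targets '[[[0, 0, 0, 0, 0, -0.9, 0], [0, 0, 0, 0, 0, -1, 0], [0, 0, 0, 0, 0, -1, 0], [0, 0, 0, 0, 0, -1, 0], [0, 0, 0, 0, 0, -1, 0]]]'

```text
clock: 11.58
eef_pos: [0.5585, -0.0011, 0.1331]
eef_rot: [[-0.321, 0.947, 0.001], [0.947, 0.321, 0.0], [-0.0, 0.001, -1.0]]
force: [-0.4, 0.2, -1.8]
gripper_width: 0.0335
grasp_force: 50.1
```

Run:
```python
from h import *
z=np.load('top0.npz'); i={k:z[k] for k in z}; im,d=z['im'],z['d']
c=im[185:228,320:362]; save('st.png',cv2.resize(c,None,fx=12,fy=12,interpolation=cv2.INTER_CUBIC))
st()
```

```text
11.57 p [ 0.5585 -0.0011  0.1331] F [-0.4  0.2 -1.8] w 0.0335 g 50.1 y [0.947 0.321 0.001] z [ 0.001  0.    -1.   ]
```

View pics/st.png

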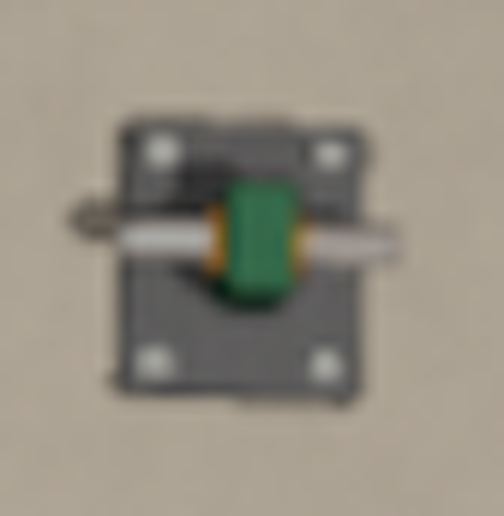

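The stand crop shows the pins level from crop (110,238) to (400,247), with the green post at (265,240), so it is turned by only about 2°. I'll take a closer wrist view from above the stand.

Run:
```python
from h import *
plan(np.array([.527,-.336,.2]),down(0),0)
```

```text
[[[0,-0,0.006,-0.9,-0.4,-0.2,0],[0,-0,0.006,-0.91,-0.39,-0.2,0],[0,-0,0.006,-0.92,-0.37,-0.2,0],[0,-0,0.006,-0.92,-0.35,-0.2,0],[0,-0,0.006,-0.93,-0.33,-0.2,0]]]
[[[0,-0,0.006,-0.94,-0.32,-0.2,0],[0,-0,0.006,-0.94,-0.3,-0.2,0],[0,-0,0.006,-0.95,-0.28,-0.2,0],[0,-0,0.006,-0.95,-0.26,-0.19,0],[0,-0,0.006,-0.96,-0.25,-0.2,0]]]
[[[0,-0,0.006,-0.96,-0.23,-0.19,0],[0,-0,0.006,-0.97,-0.21,-0.2,0],[0,-0,0.006,-0.97,-0.19,-0.19,0],[0,-0,0.006,-0.98,-0.17,-0.2,0],[0,-0,0.006,-0.98,-0.15,-0.19,0]]]
[[[0,-0,0.006,-0.98,-0.14,-0.2,0],[0,-0,0.006,-0.98,-0.12,-0.19,0]]]
```

move_arm --targets '[[[0, 0, 0.006, -0.9, -0.4, -0.2, 0], [0, 0, 0.006, -0.91, -0.39, -0.2, 0], [0, 0, 0.006, -0.92, -0.37, -0.2, 0], [0, 0, 0.006, -0.92, -0.35, -0.2, 0], [0, 0, 0.006, -0.93, -0.33, -0.2, 0]]]'

```text
clock: 12.2
eef_pos: [0.5489, -0.101, 0.1512]
eef_rot: [[-0.229, 0.973, -0.0], [0.973, 0.229, -0.0], [-0.0, -0.0, -1.0]]
force: [0.4, -0.3, -1.6]
gripper_width: 0.0332
grasp_force: 50.2
```

move_arm --targets '[[[0, 0, 0.006, -0.94, -0.32, -0.2, 0], [0, 0, 0.006, -0.94, -0.3, -0.2, 0], [0, 0, 0.006, -0.95, -0.28, -0.2, 0], [0, 0, 0.006, -0.95, -0.26, -0.19, 0], [0, 0, 0.006, -0.96, -0.25, -0.2, 0]]]'

```text
clock: 12.82
eef_pos: [0.5398, -0.1991, 0.1712]
eef_rot: [[-0.137, 0.991, -0.0], [0.991, 0.137, -0.0], [-0.0, -0.0, -1.0]]
force: [0.5, 0.6, -2.2]
gripper_width: 0.0335
grasp_force: 50.2
```

move_arm --targets '[[[0, 0, 0.006, -0.96, -0.23, -0.19, 0], [0, 0, 0.006, -0.97, -0.21, -0.2, 0], [0, 0, 0.006, -0.97, -0.19, -0.19, 0], [0, 0, 0.006, -0.98, -0.17, -0.2, 0], [0, 0, 0.006, -0.98, -0.15, -0.19, 0]]]'

```text
clock: 13.45
eef_pos: [0.5307, -0.2977, 0.1906]
eef_rot: [[-0.043, 0.999, -0.0], [0.999, 0.043, -0.0], [-0.0, -0.0, -1.0]]
force: [-0.0, -0.1, -1.9]
gripper_width: 0.0333
grasp_force: 50.1
```

move_arm --targets '[[[0, 0, 0.006, -0.98, -0.14, -0.2, 0], [0, 0, 0.006, -0.98, -0.12, -0.19, 0], [0, 0, 0, 0, 0, 0, 0]]]'

```text
clock: 13.82
eef_pos: [0.5264, -0.3381, 0.1985]
eef_rot: [[-0.004, 1.0, 0.0], [1.0, 0.004, -0.001], [-0.001, 0.0, -1.0]]
force: [0.2, 0.3, -1.3]
gripper_width: 0.0333
grasp_force: 50.1
```

Run:
```python
from h import *
st()
i,im,d=cam('wrist'); save('w3.png',im); np.savez('w3.npz',im=im,d=d,**{k:np.array(v) for k,v in i.items()})
```

```text
13.82 p [ 0.5264 -0.3381  0.1985] F [ 0.2  0.3 -1.3] w 0.0333 g 50.1 y [1.    0.004 0.   ] z [ 0.    -0.001 -1.   ]
```

View pics/w3.png

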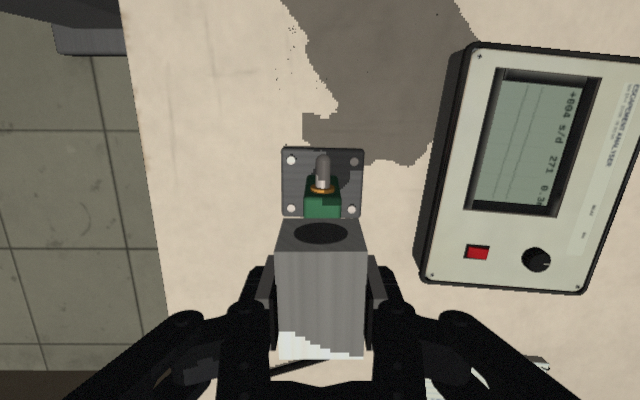

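The wrist view shows pin_left from its tip at (322,156) to its collar at (322,188), with the green post at (322,200). The sleeve is held squarely at (320,300), with the spot end on top at (320,233).

Run:
```python
from h import *
z=np.load('w3.npz'); i={k:z[k] for k in z}; d=z['d']
vv,uu=np.mgrid[0:400,0:640]; P=world(i,d,uu,vv)
b=np.zeros(d.shape,bool); b[145:215,290:355]=1
m=b&(P[...,2]>.050)&(P[...,2]<.076); p=P[m]
for y in np.arange(-.345,-.295,.005):
    q=p[(p[:,1]>y)&(p[:,1]<y+.005)]
    if len(q): print(y.round(3),len(q),'x',q[:,0].min().round(4),q[:,0].max().round(4),'mean',q[:,0].mean().round(4),'ztop',q[:,2].max().round(4),'ymax',q[:,1].max().round(4))
m=b&(P[...,2]>.005)&(P[...,2]<.018); r=cv2.minAreaRect((P[m][:,:2]*1000).astype(np.float32)); print('base',r)
m=b&(P[...,2]>.08)&(P[...,2]<.09); r=cv2.minAreaRect((P[m][:,:2]*1000).astype(np.float32)); print('post',r, m.sum())
s=np.zeros(d.shape,bool); s[225:360,275:370]=1; s&=(P[...,2]>.15)
for lo,hi in [(.15,.227),(.227,.24)]:
    q=P[s&(P[...,2]>lo)&(P[...,2]<hi)]; print(len(q),q.min(0).round(4),q.max(0).round(4),cv2.minAreaRect((q[:,:2]*1000).astype(np.float32)))
```

```text
-0.345 9 x 0.5126 0.5426 mean 0.5293 ztop 0.0752 ymax -0.34
-0.34 257 x 0.5132 0.5418 mean 0.5277 ztop 0.076 ymax -0.335
-0.335 88 x 0.5221 0.5335 mean 0.5277 ztop 0.0728 ymax -0.3301
-0.33 91 x 0.5221 0.5334 mean 0.5277 ztop 0.0726 ymax -0.325
-0.325 93 x 0.5221 0.5334 mean 0.5276 ztop 0.0736 ymax -0.32
-0.32 90 x 0.5229 0.5341 mean 0.5284 ztop 0.0733 ymax -0.315
-0.315 96 x 0.5229 0.5341 mean 0.5283 ztop 0.0727 ymax -0.3101
-0.31 21 x 0.5245 0.5316 mean 0.5282 ztop 0.0704 ymax -0.3084
base ((528.6716918945312, -346.6453857421875), (66.67228698730469, 64.26164245605469), 89.04991912841797)
post ((527.7520141601562, -345.1746826171875), (29.98126220703125, 14.822553634643555), 0.7150918841362) 724
2938 [ 0.5093 -0.3628  0.2006] [ 0.5479 -0.3126  0.227 ] ((528.7845458984375, -337.6119384765625), (38.37257766723633, 50.12404251098633), 0.631441056728363)
9470 [ 0.5096 -0.3623  0.227 ] [ 0.5448 -0.3129  0.2384] ((527.2138061523438, -337.6004333496094), (35.167381286621094, 49.4336051940918), 0.12490518391132355)
```

move_arm --targets '[[[0, 0, 0, 0.93, 0.02, 0, 0], [0, 0, 0, 0.93, 0.02, 0, 0], [0, 0, 0, 0.93, 0, 0.2, 0], [0, 0, 0, 0.93, 0, 0.9, 0], [0, 0, 0, 0, 0, 1, 0]]]' --newtons 25

```text
clock: 14.5
eef_pos: [0.5279, -0.2586, 0.1555]
eef_rot: [[-0.01, 1.0, 0.001], [1.0, 0.01, 0.001], [0.001, 0.001, -1.0]]
force: [0.3, -1.0, -1.0]
gripper_width: 0.0331
grasp_force: 50.1
```

move_arm --targets '[[[0, 0, 0, 0, 0, 1, 0], [0, 0, 0, 0, 0, 1, 0], [0, 0, 0, 0, 0, 1, 0], [0, 0, 0, 0, 0, 1, 0], [0, 0, 0, 0, 0, 0.9, 0]]]'

```text
clock: 15.12
eef_pos: [0.5271, -0.2616, 0.0567]
eef_rot: [[-0.006, 1.0, -0.0], [1.0, 0.006, -0.0], [-0.0, -0.0, -1.0]]
force: [0.5, 0.1, -1.9]
gripper_width: 0.0333
grasp_force: 50.1
```

Run:
```python
from h import *
st(); plan(np.array([.5272,-.279,.052]),down(0),0,lim=.2)
```

```text
15.12 p [ 0.5271 -0.2616  0.0567] F [ 0.5  0.1 -1.9] w 0.0333 g 50.1 y [ 1.     0.006 -0.   ] z [-0. -0. -1.]
[[[-0,0,0,-0.17,-0,0.05,0],[-0,0,0,-0.18,-0,0.05,0],[-0,0,0,-0.17,-0,0.04,0],[-0,0,0,-0.18,-0,0.05,0],[-0,0,0,-0.17,-0,0.04,0]]]
```

move_arm --targets '[[[0, 0, 0, -0.17, 0, 0.05, 0], [0, 0, 0, -0.18, 0, 0.05, 0], [0, 0, 0, -0.17, 0, 0.04, 0], [0, 0, 0, -0.18, 0, 0.05, 0], [0, 0, 0, -0.17, 0, 0.04, 0]]]'

```text
clock: 15.75
eef_pos: [0.5276, -0.2791, 0.0537]
eef_rot: [[-0.007, 1.0, 0.0], [1.0, 0.007, -0.0], [-0.0, 0.0, -1.0]]
force: [-0.6, 0.2, -1.6]
gripper_width: 0.0335
grasp_force: 50.1
```

move_arm --targets '[[[0, 0, 0, -0.05, 0, 0, 0], [0, 0, 0, -0.05, 0, 0, 0], [0, 0, 0, -0.05, 0, 0, 0], [0, 0, 0, -0.05, 0, 0, 0], [0, 0, 0, -0.05, 0, 0, 0]]]'

```text
clock: 16.38
eef_pos: [0.5275, -0.2839, 0.0535]
eef_rot: [[-0.007, 1.0, -0.0], [1.0, 0.007, -0.0], [-0.0, -0.0, -1.0]]
force: [-0.8, -0.2, -2.2]
gripper_width: 0.033
grasp_force: 50.1
```

move_arm --targets '[[[0, 0, 0, -0.05, 0, 0.05, 0], [0, 0, 0, -0.05, 0, 0, 0], [0, 0, 0, -0.05, 0, 0, 0]]]'

```text
clock: 16.75
eef_pos: [0.5275, -0.2869, 0.0525]
eef_rot: [[-0.007, 1.0, -0.0], [1.0, 0.007, -0.0], [-0.0, -0.0, -1.0]]
force: [0.9, -0.2, -1.8]
gripper_width: 0.0333
grasp_force: 50.1
```

move_arm --targets '[[[0, 0, 0, -0.05, 0, 0, 0], [0, 0, 0, -0.05, 0, 0, 0]]]'

```text
clock: 17.0
eef_pos: [0.5275, -0.2889, 0.0525]
eef_rot: [[-0.007, 1.0, -0.0], [1.0, 0.007, -0.0], [-0.0, -0.0, -1.0]]
force: [-0.5, -0.5, -2.1]
gripper_width: 0.0331
grasp_force: 50.1
```

No force so far, and the end is now about 4 mm past the tip, so the hole seems to be going on. Continuing gently.

move_arm --targets '[[[0, 0, 0, -0.05, 0, 0, 0], [0, 0, 0, -0.05, 0, 0, 0], [0, 0, 0, -0.1, 0, 0, 0], [0, 0, 0, -0.1, 0, 0, 0]]]'

```text
clock: 17.5
eef_pos: [0.5275, -0.295, 0.0525]
eef_rot: [[-0.007, 1.0, -0.0], [1.0, 0.007, -0.0], [-0.0, -0.0, -1.0]]
force: [0.3, -0.1, -2.4]
gripper_width: 0.0333
grasp_force: 50.1
```

move_arm --targets '[[[0, 0, 0, -0.1, 0, 0, 0], [0, 0, 0, -0.1, 0, 0, 0], [0, 0, 0, -0.1, 0, 0, 0], [0, 0, 0, -0.1, 0, 0, 0]]]'

```text
clock: 18.0
eef_pos: [0.5276, -0.3029, 0.0525]
eef_rot: [[-0.007, 1.0, -0.0], [1.0, 0.007, -0.0], [-0.0, -0.0, -1.0]]
force: [0.1, -0.5, -1.8]
gripper_width: 0.0332
grasp_force: 50.1
```

move_arm --targets '[[[0, 0, 0, -0.1, 0, 0, 0], [0, 0, 0, -0.1, 0, 0, 0], [0, 0, 0, -0.1, 0, 0, 0], [0, 0, 0, -0.05, 0, 0, 0]]]'

```text
clock: 18.5
eef_pos: [0.5276, -0.31, 0.0525]
eef_rot: [[-0.006, 1.0, -0.0], [1.0, 0.006, -0.0], [-0.0, -0.0, -1.0]]
force: [0.0, 0.6, -1.8]
gripper_width: 0.0332
grasp_force: 50.1
```

move_arm --targets '[[[0, 0, 0, 0, 0, 0, 0], [0, 0, 0, 0, 0, 0, 0], [0, 0, 0, 0, 0, 0, 0]]]'

```text
clock: 18.88
eef_pos: [0.5276, -0.3098, 0.0525]
eef_rot: [[-0.007, 1.0, -0.0], [1.0, 0.007, 0.0], [0.0, -0.0, -1.0]]
force: [0.5, 0.6, -1.1]
gripper_width: 0.033
grasp_force: 50.1
```

The hole is on the pin by about 25 mm with no contact force. Now I'll draw it off, lift, and yaw so the hole faces away from the robot.

move_arm --targets '[[[0, 0, 0, 0.3, 0, 0, 0], [0, 0, 0, 0.5, 0, 0, 0], [0, 0, 0, 0.6, 0, 0, 0], [0, 0, 0, 0.6, 0, 0, 0], [0, 0, 0, 0.5, 0, 0, 0]]]' --newtons 60

```text
clock: 19.5
eef_pos: [0.5274, -0.2586, 0.0525]
eef_rot: [[-0.007, 1.0, -0.0], [1.0, 0.007, 0.0], [0.0, -0.0, -1.0]]
force: [-0.2, 0.7, -2.3]
gripper_width: 0.033
grasp_force: 62.2
```

move_arm --targets '[[[0, 0, 0, 0.2, 0, -0.5, 0], [0, 0, 0, 0, 0, -1, 0], [0, 0, 0, 0, 0, -1, 0], [0, 0, 0, 0, 0, -1, 0], [0, 0, 0, 0, 0, -1, 0]]]'

```text
clock: 20.12
eef_pos: [0.5274, -0.2561, 0.1443]
eef_rot: [[-0.006, 1.0, 0.001], [1.0, 0.006, -0.0], [-0.0, 0.001, -1.0]]
force: [1.1, -0.5, -2.2]
gripper_width: 0.0332
grasp_force: 62.2
```

Run:
```python
from h import *
o=st(); print(np.round(o['q'],2)); p,R=plan(np.array([.58,-.25,.3]),down(65),0)
# tilt: rotate about tool y by -90 from down(65)
R2=down(65)@Ro.from_rotvec([0,-np.pi/2,0]).as_matrix(); print(R2.round(2)); plan(np.array([.72,-.31,.33]),R2,0,p0=p,R0=R)
```

```text
20.12 p [ 0.5274 -0.2561  0.1443] F [ 1.1 -0.5 -2.2] w 0.0332 g 62.2 y [1.    0.006 0.001] z [ 0.001 -0.    -1.   ]
[-0.19  0.45  0.69  1.92 -0.37  0.9   0.69]
[[[0,0,-0.045,0.04,0.33,-0.97,0],[0,0,-0.045,-0.01,0.33,-0.97,0],[0,0,-0.045,-0.06,0.33,-0.97,0],[0,0,-0.045,-0.1,0.31,-0.97,0],[0,0,-0.045,-0.15,0.3,-0.98,0]]]
[[[0,0,-0.045,-0.19,0.27,-0.97,0],[0,0,-0.045,-0.22,0.25,-0.98,0],[0,0,-0.045,-0.26,0.21,-0.97,0]]]
[[-0.    0.42  0.91]
 [ 0.    0.91 -0.42]
 [-1.    0.   -0.  ]]
[[[0,-0.056,0,-0.85,0.02,-0.17,0],[0,-0.056,0,-0.86,0.02,-0.02,0],[0,-0.056,0,-0.85,0.03,0.14,0],[0,-0.056,0,-0.81,0.02,0.28,0],[0,-0.056,0,-0.75,0.03,0.42,0]]]
[[[0,-0.056,0,-0.67,0.02,0.55,0],[0,-0.056,0,-0.56,0.03,0.65,0],[0,-0.056,0,-0.44,0.02,0.74,0],[0,-0.056,0,-0.3,0.03,0.81,0]]]
```

move_arm --targets '[[[0, 0, -0.045, 0.04, 0.33, -0.97, 0], [0, 0, -0.045, -0.01, 0.33, -0.97, 0], [0, 0, -0.045, -0.06, 0.33, -0.97, 0], [0, 0, -0.045, -0.1, 0.31, -0.97, 0], [0, 0, -0.045, -0.15, 0.3, -0.98, 0]]]'

```text
clock: 20.75
eef_pos: [0.5602, -0.2522, 0.2413]
eef_rot: [[-0.658, 0.753, 0.0], [0.753, 0.658, -0.0], [-0.0, -0.0, -1.0]]
force: [-0.2, -0.3, -2.2]
gripper_width: 0.0334
grasp_force: 62.4
```

move_arm --targets '[[[0, 0, -0.045, -0.19, 0.27, -0.97, 0], [0, 0, -0.045, -0.22, 0.25, -0.98, 0], [0, 0, -0.045, -0.26, 0.21, -0.97, 0]]]'

```text
clock: 21.12
eef_pos: [0.5799, -0.25, 0.2997]
eef_rot: [[-0.909, 0.416, 0.0], [0.416, 0.909, -0.001], [-0.0, -0.0, -1.0]]
force: [-0.3, -0.4, -1.6]
gripper_width: 0.0331
grasp_force: 62.4
```

move_arm --targets '[[[0, -0.056, 0, -0.85, 0.02, -0.17, 0], [0, -0.056, 0, -0.86, 0.02, -0.02, 0], [0, -0.056, 0, -0.85, 0.03, 0.14, 0], [0, -0.056, 0, -0.81, 0.02, 0.28, 0]]]'

```text
clock: 21.62
eef_pos: [0.6422, -0.2769, 0.3134]
eef_rot: [[-0.687, 0.42, 0.593], [0.32, 0.908, -0.272], [-0.652, 0.002, -0.758]]
force: [0.5, -1.8, -1.5]
gripper_width: 0.0327
grasp_force: 62.5
```

Run:
```python
from h import *
o=st(); print(np.round(o['q'],2)); a=np.radians(65)
R2=down(65)@Ro.from_rotvec([0,-np.pi/2,0]).as_matrix(); plan(np.array([.72,-.31,.33]),R2,0)
```

```text
21.62 p [ 0.6422 -0.2769  0.3134] F [ 0.5 -1.8 -1.5] w 0.0327 g 62.5 y [0.42  0.908 0.002] z [ 0.593 -0.272 -0.758]
[-0.25  0.1   0.55  2.06  0.16  0.3   1.29]
[[[0,-0.055,-0,-0.75,0.03,0.43,0],[0,-0.055,-0,-0.66,0.03,0.55,0],[0,-0.055,-0,-0.56,0.02,0.65,0],[0,-0.055,-0,-0.44,0.03,0.74,0],[0,-0.055,-0,-0.31,0.02,0.81,0]]]
```

move_arm --targets '[[[0, -0.055, 0, -0.75, 0.03, 0.43, 0], [0, -0.055, 0, -0.66, 0.03, 0.55, 0], [0, -0.055, 0, -0.56, 0.02, 0.65, 0]]]'

```text
clock: 22.0
eef_pos: [0.6381, -0.3171, 0.3106]
eef_rot: [[-0.622, 0.493, 0.608], [0.291, 0.867, -0.405], [-0.727, -0.075, -0.683]]
force: [-0.5, -0.5, -1.5]
gripper_width: 0.0329
grasp_force: 62.5
```

Run:
```python
from h import *
o=st(); print(np.round(o['q'],2),o['eef_rot'][:,0].round(3))
R2=down(65)@Ro.from_rotvec([0,-np.pi/2,0]).as_matrix(); plan(np.array([.72,-.31,.33]),R2,0)
```

```text
22.0 p [ 0.6381 -0.3171  0.3106] F [-0.5 -0.5 -1.5] w 0.0329 g 62.5 y [ 0.493  0.867 -0.075] z [ 0.608 -0.405 -0.683]
[-0.06  0.11  0.34  2.1   0.95  0.24  0.5 ] [-0.622  0.291 -0.727]
[[[-0.007,-0.048,0.003,-0.63,0.45,0.34,0],[-0.007,-0.048,0.003,-0.57,0.45,0.44,0],[-0.007,-0.048,0.003,-0.49,0.44,0.52,0],[-0.007,-0.048,0.003,-0.4,0.44,0.6,0],[-0.007,-0.048,0.003,-0.3,0.42,0.67,0]]]
```

The wrist is going around its singularity, with q5 swinging. I'll continue in steps and replan as it goes.

move_arm --targets '[[[-0.007, -0.048, 0.003, -0.5, 0.3, 0.3, 0], [-0.007, -0.048, 0.003, -0.3, 0.2, 0.3, 0], [-0.007, -0.048, 0.003, -0.2, 0.2, 0.3, 0], [-0.007, -0.048, 0.003, 0, 0.2, 0.3, 0]]]'

```text
clock: 22.5
eef_pos: [0.6319, -0.3497, 0.3083]
eef_rot: [[-0.515, 0.552, 0.656], [0.223, 0.825, -0.519], [-0.828, -0.12, -0.548]]
force: [-1.0, -0.3, -2.2]
gripper_width: 0.0333
grasp_force: 62.5
```

Run:
```python
from h import *
o=st(); print(np.round(o['q'],2),o['eef_rot'][:,0].round(3))
R2=down(65)@Ro.from_rotvec([0,-np.pi/2,0]).as_matrix(); plan(np.array([.72,-.31,.35]),R2,0)
```

```text
22.5 p [ 0.6319 -0.3497  0.3083] F [-1.  -0.3 -2.2] w 0.0333 g 62.5 y [ 0.552  0.825 -0.12 ] z [ 0.656 -0.519 -0.548]
[-0.06  0.14  0.35  2.2   1.99  0.32 -0.56] [-0.515  0.223 -0.828]
[[[-0.015,-0.047,0.006,-0.89,0.95,0.18,0],[-0.015,-0.047,0.006,-0.83,0.96,0.35,0],[-0.015,-0.047,0.006,-0.75,0.95,0.52,0],[-0.015,-0.047,0.006,-0.64,0.94,0.66,0]]]
```

move_arm --targets '[[[-0.015, -0.047, 0.006, -0.5, 0.5, 0.2, 0], [-0.015, -0.047, 0.006, -0.5, 0.5, 0.3, 0], [-0.015, -0.047, 0.006, -0.5, 0.5, 0.4, 0], [-0.015, -0.047, 0.006, -0.5, 0.5, 0.5, 0]]]'

```text
clock: 23.0
eef_pos: [0.6736, -0.3516, 0.3245]
eef_rot: [[-0.128, 0.478, 0.869], [0.026, 0.877, -0.479], [-0.991, -0.039, -0.125]]
force: [1.6, -1.8, -1.7]
gripper_width: 0.0328
grasp_force: 62.6
```

Run:
```python
from h import *
o=st(); print(np.round(o['q'],2),o['eef_rot'][:,0].round(3))
R2=down(65)@Ro.from_rotvec([0,-np.pi/2,0]).as_matrix(); plan(np.array([.70,-.31,.35]),R2,0)
```

```text
23.0 p [ 0.6736 -0.3516  0.3245] F [ 1.6 -1.8 -1.7] w 0.0328 g 62.6 y [ 0.478  0.877 -0.039] z [ 0.869 -0.479 -0.125]
[ 0.22  0.35  0.11  2.32  2.93  0.97 -1.47] [-0.128  0.026 -0.991]
[[[-0.007,-0.013,0.004,-0.46,0.8,-0,0],[-0.007,-0.013,0.004,-0.45,0.81,0.03,0],[-0.007,-0.013,0.004,-0.43,0.81,0.07,0]]]
```

move_arm --targets '[[[-0.007, -0.013, 0.004, -0.2, 0.1, 0.3, 0], [-0.007, -0.013, 0.004, -0.1, 0.1, 0.3, 0], [-0.007, -0.013, 0.004, 0, 0, 0.1, 0], [0, 0, 0, 0, 0, 0, 0], [0, 0, 0, 0, 0, 0, 0]]]'

```text
clock: 23.62
eef_pos: [0.688, -0.3557, 0.3271]
eef_rot: [[-0.011, 0.426, 0.904], [0.004, 0.905, -0.426], [-1.0, -0.001, -0.012]]
force: [0.4, 0.5, -1.7]
gripper_width: 0.0331
grasp_force: 62.6
```

Run:
```python
from h import *
o=st(); print(np.round(o['q'],2),np.abs(o['qvel']).max(),o['eef_rot'][:,0].round(3))
for n in ['wrist','scene']:
    i,im,d=cam(n); save('f_%s.png'%n,im)
w=cv2.imread('pics/f_wrist.png'); s=cv2.imread('pics/f_scene.png'); cv2.imwrite('pics/f.png',np.vstack([cv2.resize(w,(480,300)),cv2.resize(s,(480,300))]))
```

```text
23.62 p [ 0.688  -0.3557  0.3271] F [ 0.4  0.5 -1.7] w 0.0331 g 62.6 y [ 0.426  0.905 -0.001] z [ 0.904 -0.426 -0.012]
[ 0.28  0.45  0.09  2.3   3.06  1.16 -1.58] 0.006325124958080119 [-0.011  0.004 -1.   ]
```

View pics/f.png

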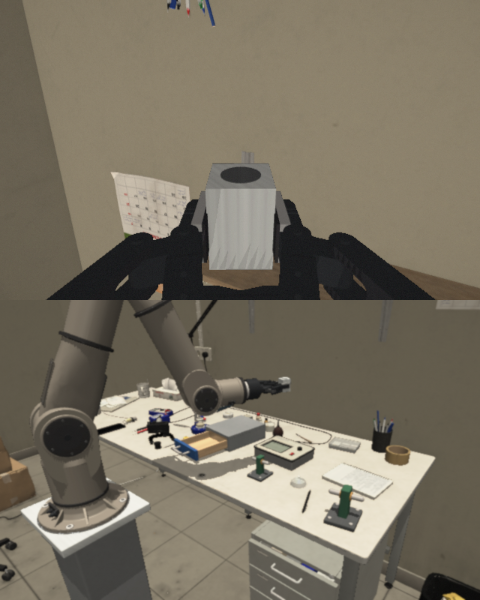

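The sleeve is square in the grip at (240,220). The painted end A faces the camera side (tool +x, which is down), so the drilled end B faces up, about 0.33 m above the bench. The bystanders appear undisturbed. Handing in.

```bash
python3 -c "
from h import *
print(robot.sign_off()); st()"
```

```text
the job is handed in; nothing more can be done
None
the job is handed in; nothing more can be done
```

I handed the job in: the drawer is pulled about 14 cm out, the drilled end went about 25 mm onto the left pin with no contact force, and the sleeve is held still, hole up, about 33 cm above the bench; no score came back.

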